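# Hold the new lid of a toy-train box against its hinge rail

### The job

Set the new wooden lid on the toy-train box so that it lies level, fully down on the rim, with its cleats inside the box, and slide it back until its back edge is tight along the whole hinge rail. Keep it pressed back against the rail with a steady level push of about 12 N (anything from 6 to 18 N will do) for at least 3 seconds, as a third hand for the colleague who will screw on the hinges, and finish while still holding and pressing it: do not let go. Leave the toys, the tin of screws and the screwdriver where they are.

Things in the scene. Friction and masses are not known exactly. Their poses are not given: they have to be found in the camera images.
- toy_box: Open varnished wooden box, 280 mm wide (y), 200 deep (x), 110 high, walls 12. Held fast between low battens (18 high, 22 out all round) on the bench. Origin: centre of its underside; x from front to back, z up. On the robot's left or right, back away from the robot, turned up to 0.3 rad. Toys inside stay 25 mm below the rim.
- hinge_rail: Fixed wooden rail on top of the box's back, the stop for the lid: 280 mm long (y), 45 deep (x), 14 thick; two folded brass hinges on top, 6 mm high, not past its front face. Origin: middle of its lower front edge, at rim height (110 above the bench), 55 behind the box's centre, 155 behind the box's front. Axes as the box: push the lid along +x. Hard wood, no spring: only the arm gives.
- lid: Loose pine lid, 0.25 to 0.5 kg: board 280 mm wide (y), 165 deep (x), 12 thick, two cleats below and a pull on top. Origin: centre of the board's underside; z up, x to the edge that goes to the rail, 82.5 from the origin. Starts flat on the bench on its cleats, beside the box, back edge away from the robot, turned up to 0.4 rad. Friction on the box 0.5 to 0.7: leaning down on it eats up level push.
- lid_pull (a point): Grasp point in the lid's wooden pull, a block in the middle of the lid's top: 30 mm wide (along the lid's y), 44 long (along x), 40 high. The point is on its centre line, 26 above the board's top, 38 above the lid's origin. A level push here tends to raise the lid's front edge a little: leaning down lightly (a few N) keeps the lid flat.
- lid_cleats (a point): Point between the two cleats below the lid, 15.5 mm behind (+x) and 10 below the lid's origin. Each cleat is 112 mm long (x, centred on this point), 20 wide, 10 deep, outer sides 123 left and right of the middle. They go inside the box's side walls with 5 mm play each side, and 20 mm to the front wall when the lid is fully back: set it down about 10 mm before the rail, then slide it back.
- lid_back_left (a point): Left (+y) end of the lid's lower back edge, the edge that meets the rail. In place, both ends touch the rail's lower front edge, the lid's ends are flush with the box's, and its front edge overhangs the box by 10 mm.
- lid_back_right (a point): Right (-y) end of the lid's lower back edge.
- toy_engine: Wooden toy engine, 110 mm long, 54 mm wide, 77 mm high, on the bench far to the left. Origin under its centre. Leave alone.
- toy_arch: Wooden toy arch, 120 mm long, 45 mm deep, 67 mm high, on the bench far to the right. Origin under its centre. Leave alone.
- screw_tin: Low open tin with wood screws, 70 mm across, 28 mm high, beyond the work. Origin under its centre. Leave alone.
- screwdriver: Screwdriver lying on the bench far to the right, beyond the arch, about 200 mm long and 26 mm high. Origin under its middle. Leave alone.

How it is judged:
By the outcome, as a careful person would: the job done as asked, in the order asked, and still so for the second after the job is handed in, while the arm keeps its last pose, push and grip.
It also fails if it takes over 64 s, if anything falls off the work surface, if the arm or the gripper's body presses on something with over 40 N, if the wrist force passes 120 N, or if a joint passes its speed limit or range.

### The arm

A 7-joint arm with a two-finger parallel gripper is mounted at the origin on the work surface. World frame = base frame: x ahead of the robot, y to its left, z up, the work surface at z = 0. Lengths are in m, angles in rad, forces in N, time in s.
With the tool pointing down it reaches from about 0.4 to 0.85 m from the base axis. Payload 4.4 kg.
Tool frame: the origin (TCP) lies midway between the tips of the shut fingers; the grasp point (between the pads) lies 19 mm behind it; z points along the fingers, y is the direction in which the jaws open and shut (so a half turn about z gives the same grasp; the last joint's range is limited). The gripper opens to 94 mm and grips with 3 to 60 N. Pads are 16 mm wide; open, the fingers measure 119 mm over their backs; the gripper's body (75 mm by 177 mm) begins 78 mm behind the grasp point.
Start: joints at [1.195, 0.628, 0.038, 1.517, -0.027, 0.996, -0.02], TCP at [0.198, -0.619, 0.205] pointing down, gripper open.
Joint ranges: [-3.06, 3.06], [-0.37, 2.12], [-1.25, 1.32], [0.18, 2.47], [-1.1, 4.24], [0.23, 1.98], [-2.94, 2.94]. Speed limits (rad/s): [2.57, 2.57, 3.14, 3.14, 3.14, 3.14, 3.14].

### API

Orientations are given as a rotation vector (axis times angle).
In Python, from rig import readout, eyes, bot gives the robot as it stands.
- The arm moves only by the shell command python3 -m inch 'ROWS'. ROWS is JSON, a list of rows, each a list of 7 numbers: the shift along the tool's x, y, z in mm, then the turn, a rotation vector about the tool's x, y, z in rad, then the closure, from 0 (fully open) to 1 (shut). A call has 1 to 12 rows; each row is the pose to reach, as a shift and turn from the pose measured when the call began, along the tool's axes at that moment; what a row does not reach only later rows make up. A row lasts 1/12 s, in which the tool goes at most 41.7 mm and 7.16 degrees, less where a joint would pass 70% of its speed; a pose out of reach is approached as far as the arm can. A call with a gripper value outside its range is refused whole. The fingers move at their own pace and stop on an object; the grip force is fixed at half the most. Time passes only in rows, so rows that repeat a pose let the fingers close. It gives the time, the measured TCP pose, the force and the opening at its end, in the units of the state.
- readout.sense(): the state, without advancing time (a new reading comes with each control period).
- eyes.capture(name): name is "side" or "top"; returns (picture, depth): 384x512x3 uint8, red, green, blue; 384x512 float32, m along the optical axis (not along the pixel's ray), 0 where there is no reading.
- eyes.camera_params(name): a dict with "fovy" (degrees; the focal length in pixels is half the picture's height over the tangent of half this angle, whatever the lens; pixels are square), "cx", "cy" (the principal point, pixels), "k1" (the pictures are not rectified: a ray, as slopes to the right and down, at radius r is drawn at 1 + k1 r^2 times it, then the intrinsics apply), "R" (3x3) and "t" (3): a world point X has camera coordinates R X + t. Camera axes: x right, y down, z forward; pixel columns grow to the right and rows downward; lengths in m; the calibration is good to about 2 mm. A picture is of the moment at which its call begins. camera_params takes no time and is no camera call.
- bot.sign_off(): hands the job in, once; it reports no verdict.
The state is a dict: "clock": time; "joint_pos": joint angles; "dq": joint speeds; "tau": joint torques, N m; "tcp_pos": TCP position; "eef_rot": TCP orientation; "contact_force": force on the tool from outside, world axes, zero at the start; "ft_torque": the same for the moment, N m; "grip_width": finger opening in m.
Only numpy, scipy, OpenCV 4.12 (cv2) and the standard library are available. Lean on these libraries where they do the work, as an engineer would, in place of code of your own. Each camera call takes 0.05 s, during which the arm holds its last target.

## Working session

There is one attempt and no reset: what is moved stays moved. The work goes in short steps, Python scripts to look and compute and a shell command to move; the robot and the scene stay as the last step left them, time stands still between calls to the robot, and variables do not carry over. Pictures are saved under pics/ and viewed, and the job is handed in when it is done.

```bash
ls; mkdir -p pics; python3 - <<'E'
from rig import readout, eyes, bot
import cv2
print(readout.sense())
for n in ("side","top"):
    p,d=eyes.capture(n); cv2.imwrite(f"pics/{n}0.png",p[:,:,::-1])
    import numpy as np; np.savez(f"{n}0.npz",p=p,d=d)
    print(n,eyes.camera_params(n))
E
```

```text
pics
{'clock': 0.0, 'joint_pos': array([ 1.19517306,  0.62930106,  0.03845775,  1.51833853, -0.02697554,
        0.99631167, -0.02002581]), 'dq': array([-0.00044137,  0.00068388,  0.00018341,  0.00102171,  0.00013332,
        0.00020595,  0.0007007 ]), 'tau': array([-2.09082165e-03, -5.49732149e+01,  1.14295688e+00, -1.86633360e+01,
       -5.22549183e-02,  2.37596815e-02,  1.66243781e-04]), 'tcp_pos': array([ 0.19799026, -0.61842336,  0.20459306]), 'eef_rot': array([-3.10219060e+00, -4.84407709e-01,  5.25051392e-04]), 'contact_force': array([0.29373149, 0.63011751, 0.47864744]), 'ft_torque': array([ 0.03915896,  0.03983996, -0.02599438]), 'grip_width': 0.0939946722181686}
side {'fovy': 48.82797384454848, 'cx': 255.22831566311538, 'cy': 191.5315474310815, 'k1': -0.1580454128096314, 'R': array([[-0.84837154, -0.52916247,  0.01590007],
       [-0.34714763,  0.53338161, -0.77135762],
       [ 0.3996927 , -0.65991752, -0.63620327]]), 't': array([0.48885619, 0.26016971, 1.40046544])}
top {'fovy': 55.086976739858564, 'cx': 248.0947280708948, 'cy': 189.51568854814957, 'k1': -0.0912118244139253, 'R': array([[-0.01934995, -0.99978557, -0.00737497],
       [-0.99871084,  0.01967433, -0.046793  ],
       [ 0.04692807,  0.00646002, -0.99887738]]), 't': array([0.01064518, 0.56985502, 1.28209321])}
```

View pics/side0.png

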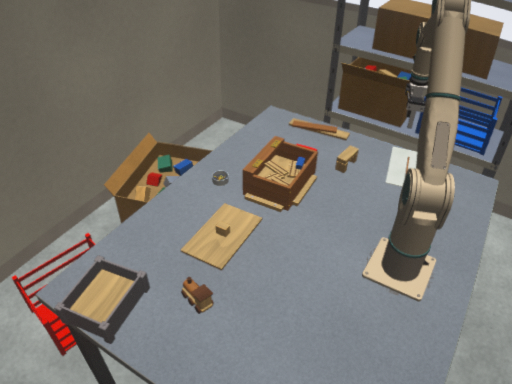

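View pics/top0.png

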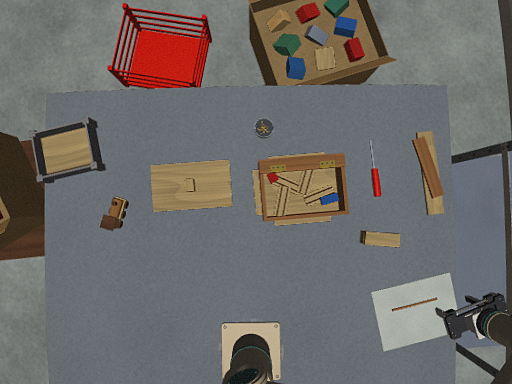

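The top view shows the lid around px (191,185), with its pull in the middle. The box is around (303,187) with the hinge rail along its far edge, row ~160. The arm is out of the way at lower right. Next I'll get metric positions from the depth.

```bash
cat > h.py <<'E'
import numpy as np, cv2
from rig import eyes, readout
from scipy.spatial.transform import Rotation as Ro
def K(c):
    f=192/np.tan(np.radians(c["fovy"])/2)
    return np.array([[f,0,c["cx"]],[0,f,c["cy"]],[0,0,1]]),np.array([c["k1"],0,0,0,0.])
def cloud(n,d):
    c=eyes.camera_params(n);k,D=K(c)
    v,u=np.mgrid[:384,:512]
    r=cv2.undistortPoints(np.stack([u,v],-1).reshape(-1,1,2).astype(float),k,D).reshape(384,512,2)
    P=np.concatenate([r*d[...,None],d[...,None]],-1)
    return (P-c["t"])@c["R"]
def onplane(n,px,z):
    c=eyes.camera_params(n);k,D=K(c)
    r=cv2.undistortPoints(np.array(px,float).reshape(-1,1,2),k,D).reshape(-1,2)
    dr=np.c_[r,np.ones(len(r))]@c["R"]; o=-c["t"]@c["R"]
    return o+dr*((z-o[2])/dr[:,2])[:,None]
def proj(n,X):
    c=eyes.camera_params(n);k,D=K(c)
    return cv2.projectPoints(np.array(X,float).reshape(-1,3),cv2.Rodrigues(c["R"])[0],c["t"],k,D)[0].reshape(-1,2)
E
python3 - <<'E'
from h import *
z=np.load("top0.npz");P=cloud("top",z["d"]);p=z["p"]
print("bench z",np.median(P[300:340,100:200,2]))
def reg(name,m,lo,hi,z0,z1):
    M=np.zeros((384,512),bool);M[lo[1]:hi[1],lo[0]:hi[0]]=1
    M&=(P[...,2]>z0)&(P[...,2]<z1)&(z["d"]>0)
    q=P[M]; r=cv2.minAreaRect(q[:,:2].astype(np.float32)*1000)
    print(name,M.sum(),"zmed",np.median(q[:,2]),"mean",q.mean(0),r)
reg("lid",None,(140,145),(245,225),.012,.08)
reg("pull",None,(140,145),(245,225),.045,.08)
reg("rail",None,(245,140),(360,240),.118,.14)
reg("box",None,(245,140),(360,240),.095,.14)
a=cv2.resize(p[135:235,140:360],None,fx=3.6,fy=3.6,interpolation=cv2.INTER_CUBIC)
cv2.imwrite("pics/crop0.png",a[:,:,::-1])
E
```

```text
bench z 0.0006649584939363071
lid 3745 zmed 0.022517460520853776 mean [0.58828663 0.19992477 0.0235965 ] ((588.9905395507812, 201.53729248046875), (165.94955444335938, 283.24462890625), 3.0397751331329346)
pull 121 zmed 0.06095105482206232 mean [0.5873834  0.19928261 0.06055477] ((588.688720703125, 199.69381713867188), (43.93119812011719, 29.657495498657227), 2.004460096359253)
rail 1200 zmed 0.12442021698324723 mean [ 0.64816071 -0.17695721  0.12485989] ((648.6702880859375, -177.79090881347656), (45.8859748840332, 279.869384765625), 3.9337573051452637)
box 1927 zmed 0.12232315499755567 mean [ 0.60097106 -0.18266676  0.11905937] ((571.2194213867188, -182.7092742919922), (201.035400390625, 279.9398193359375), 3.715627431869507)
```

View pics/crop0.png

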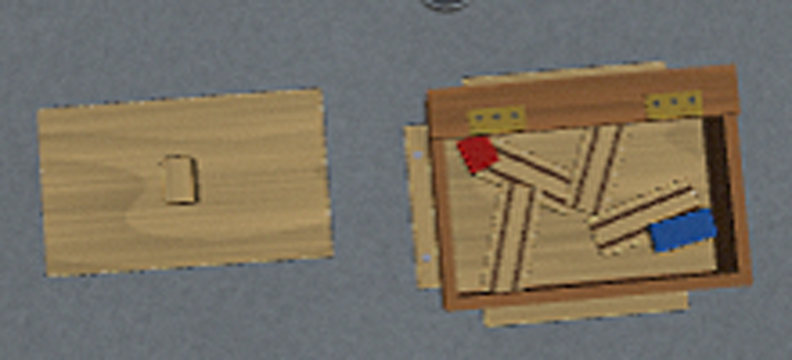

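Lid: origin about (0.589, 0.201), yaw about 3°. Box yaw is about 3.8°. I'll refine the edges and compute the first move.

```bash
cat >> h.py <<'E'
def go(pos,yaw,s=None):
    """tool shift mm and turn to reach TCP pos with tool pointing down, tool x at yaw"""
    s=s or readout.sense(); R=Ro.from_rotvec(s["eef_rot"])
    T=Ro.from_euler("z",yaw)*Ro.from_euler("x",np.pi)
    print("shift",np.round(R.inv().apply(np.array(pos)-s["tcp_pos"])*1000,1),"turn",np.round((R.inv()*T).as_rotvec(),4))
def edges(name,P,d,lo,hi,z0,z1,n,ztop):
    M=np.zeros((384,512),bool);M[lo[1]:hi[1],lo[0]:hi[0]]=1
    M&=(P[...,2]>z0)&(P[...,2]<z1)&(d>0)
    for lab,arr,ax in (("rows",M,0),):
        cols=[c for c in range(512) if arr[:,c].sum()>3]
        cols=cols[6:-6]
        for e,f in (("far",lambda c:np.where(arr[:,c])[0][0]-.5),("near",lambda c:np.where(arr[:,c])[0][-1]+.5)):
            X=onplane(n,[(c,f(c)) for c in cols],ztop)[:,:2]
            vx,vy,x,y=cv2.fitLine(X.astype(np.float32),cv2.DIST_HUBER,0,.001,.001).ravel()
            print(name,e,"yaw",np.degrees(np.arctan(-vx/vy)),"pt",x,y)
    rows=[r for r in range(384) if M[r].sum()>3][6:-6]
    for e,f in (("left",lambda r:np.where(M[r])[0][0]-.5),("right",lambda r:np.where(M[r])[0][-1]+.5)):
        X=onplane(n,[(f(r),r) for r in rows],ztop)[:,:2]
        vx,vy,x,y=cv2.fitLine(X.astype(np.float32),cv2.DIST_HUBER,0,.001,.001).ravel()
        print(name,e,"yaw",np.degrees(np.arctan(vy/vx)),"pt",x,y)
E
python3 - <<'E'
from h import *
z=np.load("top0.npz");P=cloud("top",z["d"])
edges("lid",P,z["d"],(140,145),(245,225),.012,.03,"top",.022)
edges("rail",P,z["d"],(245,140),(360,240),.118,.14,"top",.124)
edges("box",P,z["d"],(245,140),(360,240),.095,.14,"top",.11)
go((.5888,.2008,.15),np.radians(3.1))
E
```

```text
lid far yaw 2.8894749 pt 0.67148733 0.19878285
lid near yaw 3.0884247 pt 0.50582856 0.20073232
lid left yaw 2.7137492 pt 0.58666384 0.3423431
lid right yaw 3.6071832 pt 0.5729257 0.05816094
rail far yaw 3.9854536 pt 0.6697067 -0.15549763
rail near yaw 3.8433447 pt 0.625437 -0.17505342
rail left yaw -11.849133 pt 0.6497822 -0.038614713
rail right yaw -59.680504 pt 0.6447632 -0.31309667
box far yaw 3.9375129 pt 0.6734258 -0.18493168
box near yaw 3.6640453 pt 0.4703683 -0.17950834
box left yaw 3.4006314 pt 0.5908932 -0.040733818
box right yaw 3.091094 pt 0.5625034 -0.32279316
shift [ 622.  -661.1   55.7] turn [-1.600e-03  2.000e-04  2.557e-01]
```

```bash
python3 -m inch '[[40,-40,0,0,0,0.02,0],[80,-80,0,0,0,0.04,0],[120,-125,5,0,0,0.06,0],[160,-170,10,0,0,0.08,0],[200,-210,10,0,0,0.1,0],[240,-255,10,0,0,0.12,0],[280,-300,10,0,0,0.14,0],[320,-340,10,0,0,0.16,0],[360,-380,10,0,0,0.18,0],[400,-425,10,0,0,0.2,0],[440,-470,10,0,0,0.22,0],[480,-510,10,0,0,0.24,0]]'; python3 - <<'E'
from h import *
go((.5888,.2007,.15),np.radians(3.0))
E
```

```text
clock: 1.1
tcp_pos: [0.4133, -0.1659, 0.1958]
eef_rot: [-3.138, -0.108, 0.001]
contact_force: [0.4, -0.2, -0.8]
grip_width: 0.094
shift [ 200.2 -353.6   46.2] turn [-0.0017  0.0007  0.0162]
```

```bash
python3 -m inch '[[20,-35,0,0,0,0.02,0],[40,-70,0,0,0,0.02,0],[60,-105,5,0,0,0.02,0],[80,-140,10,0,0,0.02,0],[100,-176,15,0,0,0.02,0],[120,-212,20,0,0,0.02,0],[140,-247,26,0,0,0.02,0],[160,-283,36,0,0,0.02,0],[180,-318,46,0,0,0.02,0],[200,-353.6,46,0,0,0.016,0],[200.2,-353.6,46.2,0,0,0.016,0],[200.2,-353.6,46.2,0,0,0.016,0]]'; python3 - <<'E'
from h import *
p,d=eyes.capture("top");cv2.imwrite("pics/top1.png",cv2.resize(p[135:235,130:290],None,fx=4,fy=4,interpolation=cv2.INTER_CUBIC)[:,:,::-1])
p,d=eyes.capture("side");cv2.imwrite("pics/side1.png",cv2.resize(p[150:300,150:350],None,fx=4,fy=4,interpolation=cv2.INTER_CUBIC)[:,:,::-1])
go((.5888,.2007,.029),np.radians(3.0))
E
```

```text
clock: 2.1
tcp_pos: [0.5884, 0.2039, 0.1489]
eef_rot: [-3.138, -0.09, 0.003]
contact_force: [-1.0, -0.7, -0.5]
grip_width: 0.0935
shift [  1.   -1.2 120.5] turn [-0.0002  0.0021 -0.0004]
```

View pics/side1.png

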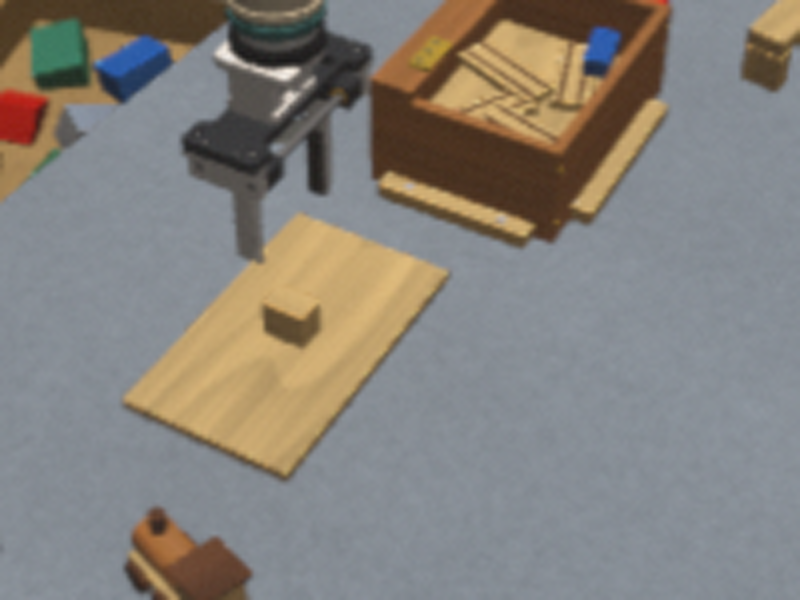

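The side view shows the open fingers straddling the pull (crop px ~(290,320)), hovering above it. I'll descend and then grip.

```bash
python3 -m inch '[[0,-1,20,0,0,0,0],[1,-1,45,0,0.002,0,0],[1,-1,70,0,0.002,0,0],[1,-1,90,0,0.002,0,0],[1,-1,105,0,0.002,0,0],[1,-1,113,0,0.002,0,0],[1,-1,118,0,0.002,0,0],[1,-1,120,0,0.002,0,0],[1,-1,120,0,0.002,0,0],[1,-1,120,0,0.002,0,0]]'; python3 - <<'E'
from h import *
go((.5888,.2007,.029),np.radians(3.0))
E
```

```text
clock: 3.03
tcp_pos: [0.5896, 0.2004, 0.0305]
eef_rot: [-3.14, -0.081, -0.002]
contact_force: [-0.0, 0.7, 0.6]
grip_width: 0.0941
shift [-0.7 -0.3  1.5] turn [-0.0006 -0.0014 -0.0007]
```

```bash
python3 -m inch '[[0,0,1,0,0,0,0.3],[0,0,1,0,0,0,0.5],[0,0,1,0,0,0,0.6],[0,0,1,0,0,0,0.7],[0,0,1,0,0,0,1],[0,0,1,0,0,0,1],[0,0,1,0,0,0,1],[0,0,1,0,0,0,1],[0,0,1,0,0,0,1],[0,0,1,0,0,0,1],[0,0,1,0,0,0,1],[0,0,1,0,0,0,1]]'; python3 - <<'E'
from h import *
s=readout.sense();R=Ro.from_rotvec(s["eef_rot"]).as_matrix();print(np.degrees(np.arctan2(R[1,0],R[0,0])),R[2])
E
```

```text
clock: 4.03
tcp_pos: [0.5895, 0.2003, 0.0294]
eef_rot: [-3.14, -0.081, -0.002]
contact_force: [-0.7, 0.1, 0.1]
grip_width: 0.0297
2.959551210352271 [ 1.30737308e-03 -4.01589027e-04 -9.99999065e-01]
```

```bash
python3 -m inch '[[0,0,-4,0,0,0,1],[0,0,-12,0,0,0,1],[0,0,-24,0,0,0,1],[0,0,-38,0,0,0,1],[0,0,-54,0,0,0,1],[0,0,-70,0,0,0,1],[0,0,-88,0,0,0,1],[0,0,-106,0,0,0,1],[0,0,-124,0,0,0,1],[0,0,-140,0,0,0,1],[0,0,-150,0,0,0,1],[0,0,-155,0,0,0,1]]'; python3 - <<'E'
from h import *
s=readout.sense();R=Ro.from_rotvec(s["eef_rot"]).as_matrix();print(np.degrees(np.arctan2(R[1,0],R[0,0])),R[2],s["ft_torque"])
p,d=eyes.capture("top");np.savez("t2.npz",p=p,d=d);cv2.imwrite("pics/top2.png",p[:,:,::-1])
p,d=eyes.capture("side");cv2.imwrite("pics/side2.png",cv2.resize(p[120:300,150:350],None,fx=3,fy=3)[:,:,::-1])
s=readout.sense();print(s["tcp_pos"],s["grip_width"])
E
```

```text
clock: 5.03
tcp_pos: [0.5901, 0.2005, 0.1868]
eef_rot: [-3.139, -0.081, -0.007]
contact_force: [1.3, -0.5, -3.7]
grip_width: 0.03
2.9554608736015475 [ 0.00432646 -0.00140677 -0.99998965] [ 0.05380186 -0.03968675 -0.00918179]
[0.58969045 0.2003019  0.18546539] 0.029745222822969392
```

View pics/side2.png

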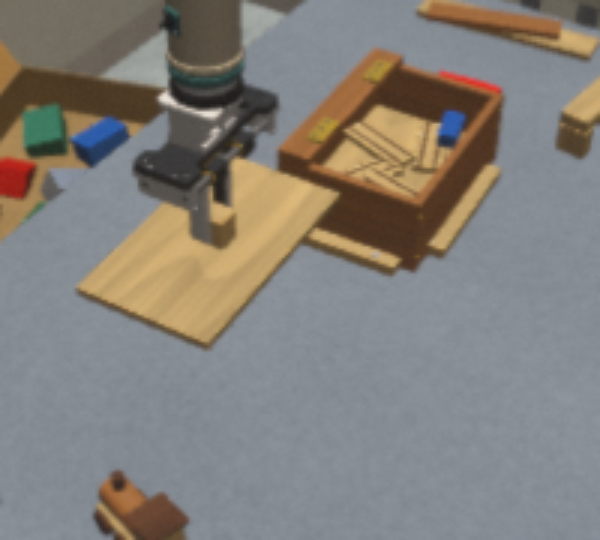

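View pics/top2.png

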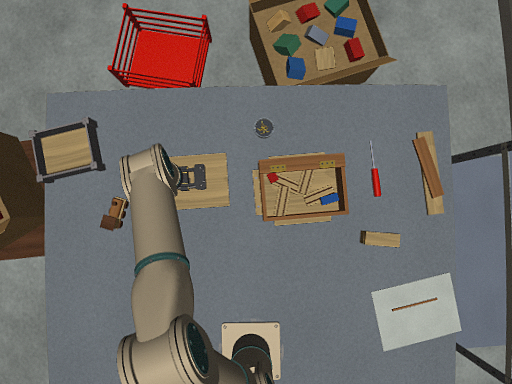

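The lid is held level at a 30 mm grip, and the box is clear ahead. Next I carry it over the box.

```bash
python3 - <<'E'
from h import *
go((.5342,-.1850,.185),np.radians(3.8))
E
```

```text
shift [-7.530e+01  3.819e+02 -1.000e-01] turn [-0.0009 -0.0029 -0.0147]
```

```bash
python3 -m inch '[[-2,8,0,0,-0.003,0,1],[-5,24,0,0,-0.003,0,1],[-9,46,0,0,-0.003,0,1],[-14,72,0,0,-0.003,-0.005,1],[-20,100,0,0,-0.003,-0.005,1],[-25,128,0,0,-0.003,-0.005,1],[-31,156,0,0,-0.003,-0.01,1],[-36,184,0,0,-0.003,-0.01,1],[-42,212,0,0,-0.003,-0.01,1],[-47,238,0,0,-0.003,-0.015,1],[-51,260,0,0,-0.003,-0.015,1],[-55,280,0,0,-0.003,-0.015,1]]'; python3 - <<'E'
from h import *
go((.5342,-.1850,.185),np.radians(3.8))
E
```

```text
clock: 6.13
tcp_pos: [0.547, -0.0862, 0.1842]
eef_rot: [3.14, 0.1, -0.004]
contact_force: [0.3, 0.7, -4.2]
grip_width: 0.03
shift [-19.1  97.8  -0.7] turn [ 0.0002  0.0027 -0.0029]
```

```bash
python3 -m inch '[[-4,20,0,0,0.003,0,1],[-8,40,0,0,0.003,0,1],[-12,58,0,0,0.003,-0.003,1],[-15,74,0,0,0.003,-0.003,1],[-17,86,0,0,0.003,-0.003,1],[-19,94,0,0,0.003,-0.003,1],[-19,97.8,0,0,0.003,-0.003,1],[-19,97.8,0,0,0.003,-0.003,1],[-19,97.8,0,0,0.003,-0.003,1],[-19,97.8,0,0,0.003,-0.003,1]]'; python3 - <<'E'
from h import *
p,d=eyes.capture("top");np.savez("t3.npz",p=p,d=d)
cv2.imwrite("pics/top3.png",cv2.resize(p[130:250,220:390],None,fx=4,fy=4,interpolation=cv2.INTER_CUBIC)[:,:,::-1])
p,d2=eyes.capture("side");np.savez("s3.npz",p=p,d=d2);cv2.imwrite("pics/side3.png",cv2.resize(p[90:240,210:360],None,fx=4,fy=4,interpolation=cv2.INTER_CUBIC)[:,:,::-1])
s=readout.sense();print(s["tcp_pos"],s["contact_force"])
go((.5342,-.1850,.185),np.radians(3.8))
P=cloud("top",d)
M=np.zeros((384,512),bool);M[130:250,220:390]=1
zl=s["tcp_pos"][2]-.0194+.012
M&=(abs(P[...,2]-zl)<.006)
q=P[M];print(zl,M.sum(),cv2.minAreaRect(q[:,:2].astype(np.float32)*1000))
A=np.c_[q[:,:2],np.ones(len(q))];print("plane",np.linalg.lstsq(A,q[:,2],rcond=None)[0])
E
```

```text
clock: 6.97
tcp_pos: [0.5345, -0.1835, 0.1842]
eef_rot: [-3.139, -0.107, -0.0]
contact_force: [-0.8, 1.5, -3.7]
grip_width: 0.0296
[ 0.53460052 -0.18367534  0.18425804] [-0.24744932  0.10582288 -2.88235702]
shift [-0.5  1.3 -0.7] turn [-0.0003 -0.0004  0.002 ]
0.17685803667487274 2038 ((533.5263671875, -182.8777618408203), (165.27464294433594, 278.9635314941406), 3.9771811962127686)
plane [-0.0008975   0.00207754  0.17757954]
```

View pics/side3.png

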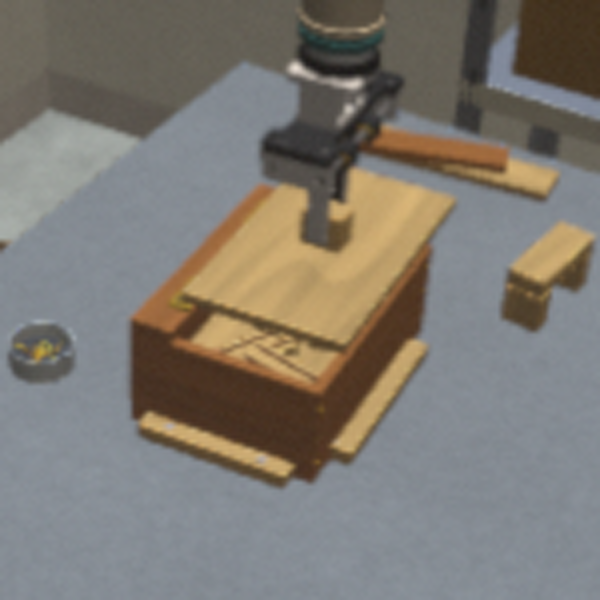

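View pics/top3.png

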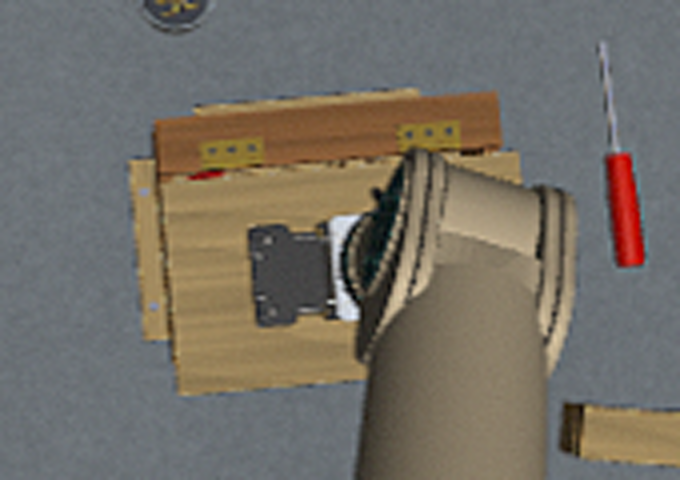

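Both views agree: the lid is level over the opening, its back edge ~10 mm in front of the rail (top px ~(160,180)–(520,155)), and it needs ~1.7 mm more to the right. I'll start the descent.

```bash
python3 -m inch '[[0,2,3,0,0,0.001,1],[0,2,9,0,0,0.001,1],[0,2,16,0,0,0.001,1],[0,2,23,0,0,0.001,1],[0,2,30,0,0,0.001,1],[0,2,35,0,0,0.001,1],[0,2,38,0,0,0.001,1],[0,2,38,0,0,0.001,1],[0,2,38,0,0,0.001,1],[0,2,38,0,0,0.001,1]]'; python3 - <<'E'
from h import *
p,d=eyes.capture("top");np.savez("t4.npz",p=p,d=d)
p2,d2=eyes.capture("side");cv2.imwrite("pics/side4.png",cv2.resize(p2[110:230,220:340],None,fx=5,fy=5,interpolation=cv2.INTER_CUBIC)[:,:,::-1])
s=readout.sense();t=s["tcp_pos"];print(t,s["contact_force"],s["ft_torque"])
P=cloud("top",d)
M=np.zeros((384,512),bool);M[130:250,220:390]=1
zl=t[2]-.0194+.012
M&=(abs(P[...,2]-zl)<.006)
q=P[M];r=cv2.minAreaRect(q[:,:2].astype(np.float32)*1000);print(zl,M.sum(),r)
n=np.array([-.0663,.9978]);a=np.array([.9978,.0663]);b=np.array(r[0])
print("tcp uv",a@t[:2],n@t[:2],"lid uv",a@b,n@b)
R=Ro.from_rotvec(s["eef_rot"]).as_matrix();print(np.degrees(np.arctan2(R[1,0],R[0,0])),R[2])
E
```

```text
clock: 7.9
tcp_pos: [0.535, -0.1858, 0.1465]
eef_rot: [-3.14, -0.106, -0.001]
contact_force: [-0.2, 0.1, -3.2]
grip_width: 0.0298
[ 0.53503926 -0.18576985  0.14662571] [-0.41791213 -0.19681061 -3.07130022] [ 0.04214731 -0.03231174 -0.0183361 ]
0.13922570673954968 1922 ((546.6697387695312, -183.841796875), (192.38491821289062, 278.0310974121094), 3.4943253993988037)
tcp uv 0.5215456286118089 -0.22083425579566415 lid uv 533.2783542114258 -219.68154860229492
3.8578640051410735 [ 1.13190498e-03 -7.89755821e-05 -9.99999356e-01]
```

View pics/side4.png

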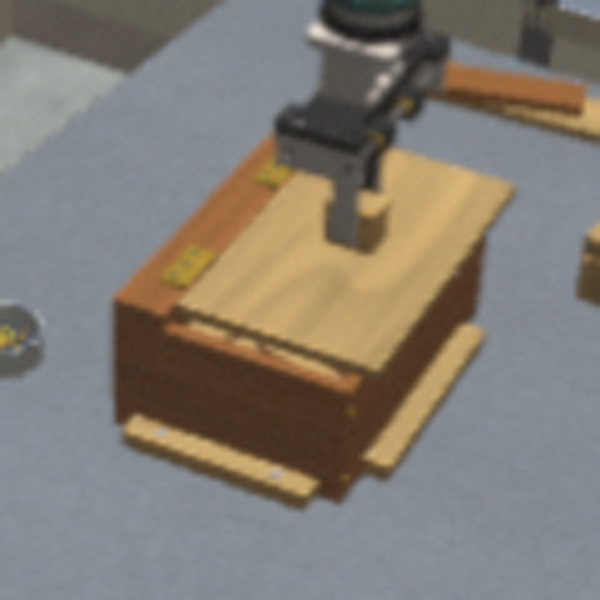

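The lid is level and aligned about 7 mm above the rim, with the cleats just clear. I'll lower it further.

```bash
python3 -m inch '[[-0.5,-0.3,2,0,0,0.001,1],[-0.5,-0.3,4,0,0,0.001,1],[-0.5,-0.3,6,0,0,0.001,1],[-0.5,-0.3,8,0,0,0.001,1],[-0.5,-0.3,10,0,0,0.001,1],[-0.5,-0.3,12,0,0,0.001,1],[-0.5,-0.3,13,0,0,0.001,1],[-0.5,-0.3,14,0,0,0.001,1],[-0.5,-0.3,15,0,0,0.001,1],[-0.5,-0.3,15,0,0,0.001,1],[-0.5,-0.3,15,0,0,0.001,1]]'
```

```text
clock: 8.92
tcp_pos: [0.5345, -0.1856, 0.1316]
eef_rot: [-3.14, -0.104, -0.002]
contact_force: [-0.8, 0.5, -4.0]
grip_width: 0.0296
```

```bash
python3 -m inch '[[0,0,1,0,0,0.001,1],[0,0,1.5,0,0,0.001,1],[0,0,2,0,0,0.001,1],[0,0,2.5,0,0,0.001,1],[0,0,3,0,0,0.001,1],[0,0,3,0,0,0.001,1],[0,0,3,0,0,0.001,1],[0,0,3,0,0,0.001,1]]'; python3 - <<'E'
from h import *
s=readout.sense();t=s["tcp_pos"];print(t,s["contact_force"],s["ft_torque"])
R=Ro.from_rotvec(s["eef_rot"]).as_matrix();print(np.degrees(np.arctan2(R[1,0],R[0,0])),R[2])
E
```

```text
clock: 9.58
tcp_pos: [0.5345, -0.1855, 0.1294]
eef_rot: [-3.14, -0.102, -0.002]
contact_force: [-2.4, 0.7, 5.4]
grip_width: 0.0297
[ 0.53453772 -0.18552101  0.12939335] [-2.43523036  0.72260246  5.36718712] [ 0.25085215  0.60188537 -0.04461452]
3.7379345464719713 [ 1.45621590e-03 -7.35808413e-06 -9.99998940e-01]
```

The lid is down on the rim at TCP z 0.1294, with a lean of about 5 N. Next, a gentle slide back towards the rail.

```bash
python3 -m inch '[[1,0,0.5,0,0,0,1],[2,0,0.5,0,0,0,1],[3,0,0.5,0,0,0,1],[4,0,0.5,0,0,0,1],[5,0,0.5,0,0,0,1],[6,0,0.5,0,0,0,1],[7,0,0.5,0,0,0,1],[7,0,0.5,0,0,0,1],[7,0,0.5,0,0,0,1]]'; python3 - <<'E'
from h import *
s=readout.sense();t=s["tcp_pos"];print(t,s["contact_force"],s["ft_torque"])
R=Ro.from_rotvec(s["eef_rot"]).as_matrix();print(np.degrees(np.arctan2(R[1,0],R[0,0])),R[2])
print("uv",np.array([.9978,.0663])@t[:2],np.array([-.0663,.9978])@t[:2])
E
```

```text
clock: 10.33
tcp_pos: [0.5383, -0.1856, 0.1294]
eef_rot: [-3.14, -0.101, 0.006]
contact_force: [-8.6, 0.2, 9.4]
grip_width: 0.0295
[ 0.53829868 -0.18564441  0.1293517 ] [-8.56439217  0.16028195  9.36321021] [0.15635673 1.84580575 0.03246628]
3.6811132378770637 [-4.03606749e-03 -4.67328638e-04 -9.99991746e-01]
uv 0.5248061997834172 -0.22092519649196035
```

```bash
python3 -m inch '[[3,0,-0.2,0,0.002,0.0015,1],[3.5,0,-0.2,0,0.002,0.0015,1],[4,0,-0.2,0,0.002,0.0015,1],[4.5,0,-0.2,0,0.002,0.0015,1],[5,0,-0.2,0,0.002,0.0015,1],[5,0,-0.2,0,0.002,0.0015,1]]'; cat > st.py <<'E'
from h import *
s=readout.sense();t=s["tcp_pos"];print(t,s["contact_force"],s["ft_torque"])
R=Ro.from_rotvec(s["eef_rot"]).as_matrix();print("yaw",np.degrees(np.arctan2(R[1,0],R[0,0])),R[2],"grip",s["grip_width"])
print("uv",np.array([.9978,.0663])@t[:2],np.array([-.0663,.9978])@t[:2])
E
python3 st.py
```

```text
clock: 10.83
tcp_pos: [0.5434, -0.1854, 0.1294]
eef_rot: [-3.14, -0.098, 0.003]
contact_force: [-1.3, -0.6, 0.4]
grip_width: 0.0298
[ 0.54337697 -0.18537221  0.12937536] [-1.33308213 -0.59838242  0.36228222] [-0.09281806  0.52648363  0.05692691]
yaw 3.5922834910566723 [-2.06170496e-03 -4.12809880e-04 -9.99997789e-01] grip 0.02978171324912879
uv 0.5298913615428716 -0.22099028825220854
```

```bash
python3 -m inch '[[0.7,0,0.2,0,0.002,-0.004,1],[1.2,0,0.2,0,0.002,-0.004,1],[1.7,0,0.2,0,0.002,-0.004,1],[2.2,0,0.2,0,0.002,-0.004,1],[2.7,0,0.2,0,0.002,-0.004,1],[3,0,0.2,0,0.002,-0.004,1],[3,0,0.2,0,0.002,-0.004,1]]'; python3 st.py
```

```text
clock: 11.42
tcp_pos: [0.5445, -0.1854, 0.1294]
eef_rot: [-3.139, -0.104, 0.005]
contact_force: [-7.2, -0.1, 5.2]
grip_width: 0.0301
[ 0.5444601  -0.18537771  0.12936557] [-7.20823325 -0.1363282   5.2435074 ] [-0.08417859  1.53653864 -0.07047231]
yaw 3.778111892698052 [-3.38450024e-03 -9.58329019e-04 -9.99993813e-01] grip 0.03014057680925087
uv 0.5309717464297311 -0.22106758397402534
```

```bash
python3 -m inch '[[2.5,0,0.1,0,0.002,0,1],[3,0,0.1,0,0.002,0,1],[3.5,0,0.1,0,0.002,0,1],[4,0,0.1,0,0.002,0,1],[4,0,0.1,0,0.002,0,1],[4,0,0.1,0,0.002,0,1]]'; python3 st.py; python3 - <<'E'
from h import *
p,d=eyes.capture("top");np.savez("t5.npz",p=p,d=d)
cv2.imwrite("pics/top5.png",cv2.resize(p[140:230,240:360],None,fx=6,fy=6,interpolation=cv2.INTER_CUBIC)[:,:,::-1])
p2,d2=eyes.capture("side");np.savez("s5.npz",p=p2,d=d2);cv2.imwrite("pics/side5.png",cv2.resize(p2[120:220,230:330],None,fx=6,fy=6,interpolation=cv2.INTER_CUBIC)[:,:,::-1])
E
```

```text
clock: 11.92
tcp_pos: [0.5446, -0.1854, 0.1293]
eef_rot: [-3.138, -0.103, 0.013]
contact_force: [-10.9, 0.3, 7.8]
grip_width: 0.0298
[ 0.54458051 -0.18543024  0.12934331] [-10.85191277   0.25251169   7.75488066] [-0.24280903  2.13908691  0.07548158]
yaw 3.7467367234791835 [-0.00816633 -0.00184663 -0.99996495] grip 0.029831469338922587
uv 0.531088411284313 -0.22112798268039113
```

View pics/side5.png

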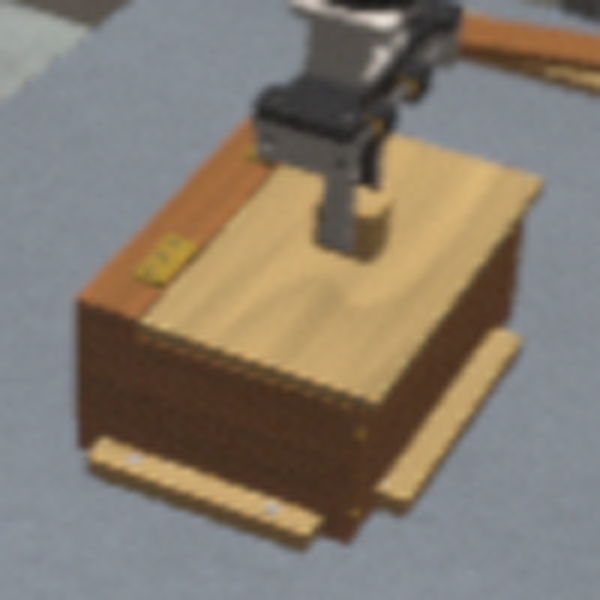

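View pics/top5.png

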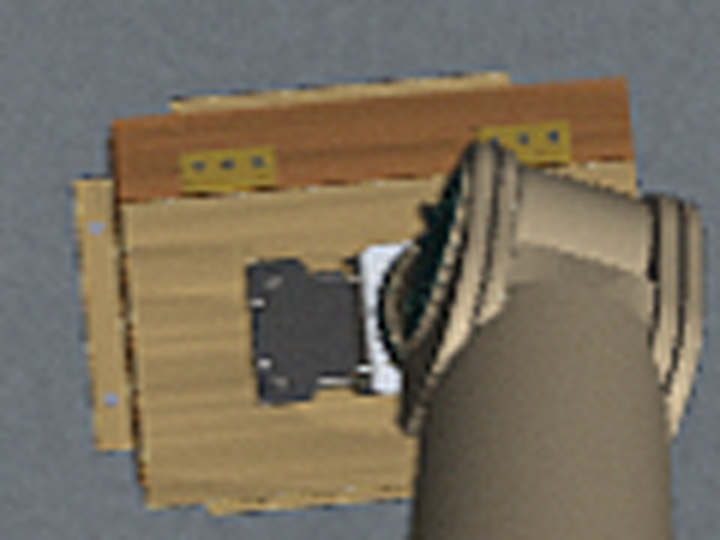

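The lid sits against the rail in both views, with no gap visible along the left half in top view (rows ~165–200) and none along the side-view seam. The tool has pitched 8 mrad under load, so I'll check the lid plane, and then trim the pitch and lean.

```bash
cat > pl.py <<'E'
from h import *
import sys
def plane(n,f):
    z=np.load(f);P=cloud(n,z["d"])
    L=(P-np.array([.544,-.185,0]));c,s=.9978,.0663
    u=L[...,0]*c+L[...,1]*s; v=-L[...,0]*s+L[...,1]*c
    h=P[...,2]
    M=(abs(u)<.076)&(abs(v)<.134)&(h>.112)&(h<.132)
    A=np.c_[u[M],v[M],np.ones(M.sum())];r=h[M]
    for _ in range(4):
        x=np.linalg.lstsq(A,r,rcond=None)[0];k=abs(A@x-r)<.003;A=A[k];r=r[k]
    print(n,"lid slope u,v (rad), h:",x.round(4),len(r))
    M=(u>.09)&(u<.12)&(abs(v)<.13)&(h>.112)&(h<.14);print(" rail med",np.median(h[M]))
plane("top",sys.argv[1]);plane("side",sys.argv[2])
E
python3 pl.py t5.npz s5.npz
```

```text
top lid slope u,v (rad), h: [-0.0015 -0.0008  0.1221] 1203
 rail med 0.12453269227562253
side lid slope u,v (rad), h: [-0.0017 -0.0003  0.1227] 1014
 rail med 0.12486225176900803
```

```bash
python3 -m inch '[[3.5,0,0,0,0.006,0,1],[4,0,-0.2,0,0.008,0,1],[4,0,-0.3,0,0.01,0,1],[4,0,-0.3,0,0.01,0,1],[4,0,-0.3,0,0.01,0,1],[4,0,-0.3,0,0.01,0,1]]'; python3 st.py
```

```text
clock: 12.52
tcp_pos: [0.5446, -0.1854, 0.1293]
eef_rot: [-3.137, -0.103, 0.008]
contact_force: [-10.0, 0.1, 7.0]
grip_width: 0.03
[ 0.54463289 -0.18539725  0.12934179] [-9.95963691  0.10066974  7.02221042] [-0.44788352  2.18667369  0.0427887 ]
yaw 3.74489413166819 [-0.0053003  -0.00274339 -0.99998219] grip 0.030035207042675385
uv 0.5311428556948778 -0.2210985332253546
```

```bash
python3 -m inch '[[4,0,-0.8,0,0.005,0,1],[4.5,0,-1,0,0.005,0,1],[4.5,0,-1,0,0.005,0,1],[4.5,0,-1,0,0.005,0,1],[4.5,0,-1,0,0.005,0,1],[4.5,0,-1,0,0.005,0,1]]'; python3 st.py; python3 - <<'E'
from h import *
go(readout.sense()["tcp_pos"],np.radians(3.8))
E
```

```text
clock: 13.02
tcp_pos: [0.5446, -0.1854, 0.1294]
eef_rot: [-3.136, -0.103, 0.014]
contact_force: [-10.4, 0.2, 2.8]
grip_width: 0.0302
[ 0.54455964 -0.18541395  0.12941797] [-10.37911198   0.20244831   2.80242669] [-0.69367333  2.08659509  0.10371549]
yaw 3.7449359759197645 [-0.00876202 -0.0036913  -0.9999548 ] grip 0.030158200376122834
uv 0.5310686679338882 -0.22111034812276217
shift [0. 0. 0.] turn [-0.0037  0.0088 -0.001 ]
```

```bash
python3 -m inch '[[4.8,0,-0.2,-0.003,0.008,-0.001,1],[5.2,0,-0.2,-0.006,0.012,-0.001,1],[5.6,0,-0.2,-0.006,0.012,-0.001,1],[5.6,0,-0.2,-0.006,0.012,-0.001,1],[5.6,0,-0.2,-0.006,0.012,-0.001,1],[5.6,0,-0.2,-0.006,0.012,-0.001,1]]'; python3 st.py; python3 - <<'E'
from h import *
go(readout.sense()["tcp_pos"],np.radians(3.8))
E
```

```text
clock: 13.52
tcp_pos: [0.5447, -0.1855, 0.1293]
eef_rot: [3.139, 0.102, -0.01]
contact_force: [-11.2, -1.7, 8.9]
grip_width: 0.0303
[ 0.54471755 -0.18547406  0.12930933] [-11.22707458  -1.73002126   8.94186382] [0.19695173 2.8971004  0.01267264]
yaw 3.7235865629453295 [-6.59170463e-03  5.81249954e-04 -9.99978106e-01] grip 0.030254865467559858
uv 0.5312222405944492 -0.2211807892744703
shift [0. 0. 0.] turn [ 0.0006  0.0066 -0.0013]
```

```bash
python3 -m inch '[[5.6,0,-0.8,0,0.007,-0.001,1],[6,0,-1.1,0,0.007,-0.001,1],[6,0,-1.1,0,0.007,-0.001,1],[6,0,-1.1,0,0.007,-0.001,1],[6,0,-1.1,0,0.007,-0.001,1],[6,0,-1.1,0,0.007,-0.001,1]]'; python3 st.py
```

```text
clock: 14.02
tcp_pos: [0.5447, -0.1855, 0.1294]
eef_rot: [-3.139, -0.102, 0.017]
contact_force: [-13.1, 0.9, 5.8]
grip_width: 0.0297
[ 0.54466132 -0.18546142  0.12944141] [-13.10702165   0.87743883   5.83609745] [-0.16381352  2.59172824  0.08721116]
yaw 3.7193563897603266 [-0.01063929 -0.00118141 -0.9999427 ] grip 0.029670691574591165
uv 0.5311669695003118 -0.22116444558825496
```

```bash
python3 -m inch '[[6.1,0,-1.2,0,0.009,-0.001,1],[6.1,0,-1.2,0,0.009,-0.001,1],[6.1,0,-1.2,0,0.009,-0.001,1],[6.1,0,-1.2,0,0.009,-0.001,1],[6.1,0,-1.2,0,0.009,-0.001,1],[6.1,0,-1.2,0,0.009,-0.001,1],[6.1,0,-1.2,0,0.009,-0.001,1],[6.1,0,-1.2,0,0.009,-0.001,1],[6.1,0,-1.2,0,0.009,-0.001,1],[6.1,0,-1.2,0,0.009,-0.001,1],[6.1,0,-1.2,0,0.009,-0.001,1],[6.1,0,-1.2,0,0.009,-0.001,1]]'; python3 st.py; python3 - <<'E'
from h import *
p,d=eyes.capture("top");np.savez("t6.npz",p=p,d=d)
p2,d2=eyes.capture("side");np.savez("s6.npz",p=p2,d=d2);cv2.imwrite("pics/side6.png",cv2.resize(p2[120:220,230:330],None,fx=6,fy=6,interpolation=cv2.INTER_CUBIC)[:,:,::-1])
cv2.imwrite("pics/top6.png",cv2.resize(p[140:230,240:360],None,fx=6,fy=6,interpolation=cv2.INTER_CUBIC)[:,:,::-1])
E
python3 pl.py t6.npz s6.npz
```

```text
clock: 15.02
tcp_pos: [0.5447, -0.1854, 0.1295]
eef_rot: [-3.137, -0.103, 0.02]
contact_force: [-13.3, -0.1, 4.2]
grip_width: 0.0298
[ 0.54467567 -0.18541976  0.12954623] [-13.33251545  -0.10554431   4.18569728] [-0.5394261   2.63815929  0.09185144]
yaw 3.746780028179551 [-0.01289045 -0.00279287 -0.99991301] grip 0.029778155338798233
uv 0.5311840495543887 -0.2211238377875921
top lid slope u,v (rad), h: [-0.0021  0.0027  0.122 ] 1230
 rail med 0.12452964465003316
side lid slope u,v (rad), h: [-0.0031 -0.0008  0.1229] 1020
 rail med 0.12551798489473698
```

View pics/side6.png

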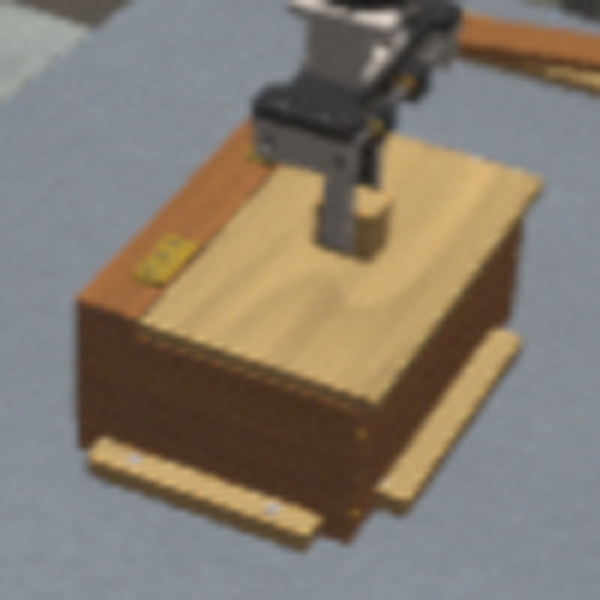

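View pics/top6.png

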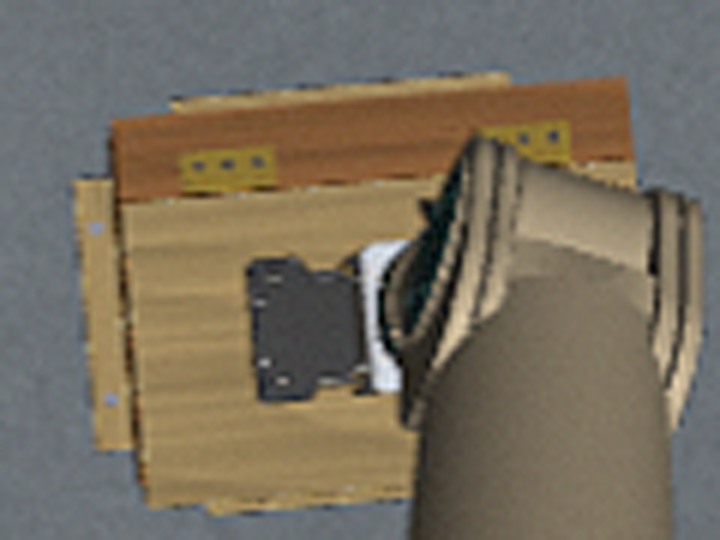

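The lid is tight to the rail, but the tool pitch crept to 13 mrad and the front may be rising a few tenths of a mm. I'll trim pitch and roll back and lean slightly more.

```bash
python3 -m inch '[[6,0,-0.9,-0.004,0.014,-0.001,1],[6,0,-0.9,-0.004,0.018,-0.001,1],[6,0,-0.9,-0.004,0.02,-0.001,1],[6,0,-0.9,-0.004,0.02,-0.001,1],[6,0,-0.9,-0.004,0.02,-0.001,1],[6,0,-0.9,-0.004,0.02,-0.001,1],[6,0,-0.9,-0.004,0.02,-0.001,1]]'; python3 st.py
```

```text
clock: 15.7
tcp_pos: [0.5448, -0.1854, 0.1293]
eef_rot: [-3.14, -0.103, 0.006]
contact_force: [-11.6, -1.0, 4.2]
grip_width: 0.0295
[ 0.54476893 -0.18544143  0.12930519] [-11.63356409  -1.00387612   4.18230258] [-0.12652244  2.94343895 -0.0273649 ]
yaw 3.7466110931273104 [-3.96168341e-03 -5.31530391e-04 -9.99992011e-01] grip 0.02949616011869027
uv 0.5312756688179037 -0.22115163487828593
```

```bash
python3 -m inch '[[6.2,0,-0.6,-0.001,0.013,-0.001,1],[6.2,0,-0.6,-0.001,0.013,-0.001,1],[6.2,0,-0.6,-0.001,0.013,-0.001,1],[6.2,0,-0.6,-0.001,0.013,-0.001,1],[6.2,0,-0.6,-0.001,0.013,-0.001,1],[6.2,0,-0.6,-0.001,0.013,-0.001,1],[6.2,0,-0.6,-0.001,0.013,-0.001,1],[6.2,0,-0.6,-0.001,0.013,-0.001,1],[6.2,0,-0.6,-0.001,0.013,-0.001,1],[6.2,0,-0.6,-0.001,0.013,-0.001,1],[6.2,0,-0.6,-0.001,0.013,-0.001,1],[6.2,0,-0.6,-0.001,0.013,-0.001,1]]'; python3 st.py
```

```text
clock: 16.7
tcp_pos: [0.5448, -0.1854, 0.1293]
eef_rot: [-3.139, -0.103, 0.004]
contact_force: [-13.3, 0.1, 8.2]
grip_width: 0.0297
[ 0.5448375  -0.18544806  0.12931495] [-13.34854054   0.13614612   8.21171737] [-0.23026459  3.36258425  0.03184081]
yaw 3.751141733817117 [-0.0023102  -0.00126591 -0.99999653] grip 0.02970212647729179
uv 0.5313436558398188 -0.2211628043728
```

```bash
python3 -m inch '[[6.5,0,-1.1,-0.001,0.013,-0.001,1],[6.5,0,-1.1,-0.001,0.013,-0.001,1],[6.5,0,-1.1,-0.001,0.013,-0.001,1],[6.5,0,-1.1,-0.001,0.013,-0.001,1],[6.5,0,-1.1,-0.001,0.013,-0.001,1],[6.5,0,-1.1,-0.001,0.013,-0.001,1]]'; python3 st.py;
```

```text
clock: 17.2
tcp_pos: [0.5449, -0.1854, 0.1293]
eef_rot: [-3.138, -0.103, 0.002]
contact_force: [-12.2, -0.1, 4.8]
grip_width: 0.03
[ 0.54490439 -0.18539687  0.12929442] [-12.18916531  -0.0665919    4.77149115] [-0.52730768  3.07039685  0.02299654]
yaw 3.7665121664970815 [-0.00139956 -0.00204936 -0.99999692] grip 0.02999457495225481
uv 0.5314137869875217 -0.2211161613258402
```

```bash
python3 -m inch '[[7,0,-1,-0.003,0.012,-0.001,1],[7,0,-1,-0.003,0.012,-0.001,1],[7,0,-1,-0.003,0.012,-0.001,1],[7,0,-1,-0.003,0.012,-0.001,1],[7,0,-1,-0.003,0.012,-0.001,1],[7,0,-1,-0.003,0.012,-0.001,1],[7,0,-1,-0.003,0.012,-0.001,1],[7,0,-1,-0.003,0.012,-0.001,1],[7,0,-1,-0.003,0.012,-0.001,1],[7,0,-1,-0.003,0.012,-0.001,1],[7,0,-1,-0.003,0.012,-0.001,1],[7,0,-1,-0.003,0.012,-0.001,1]]'; python3 st.py;
```

```text
clock: 18.2
tcp_pos: [0.5449, -0.1854, 0.1293]
eef_rot: [-3.139, -0.103, 0.004]
contact_force: [-14.0, -1.4, 7.8]
grip_width: 0.0301
[ 0.54489626 -0.18541296  0.12931335] [-13.97662966  -1.42188782   7.83834375] [-0.25295265  3.39228053  0.06510688]
yaw 3.7591517928328972 [-0.00236994 -0.00103737 -0.99999665] grip 0.03006624227796056
uv 0.5314046058403024 -0.2211316782198513
```

```bash
python3 -m inch '[[7,0,-1.3,-0.002,0.013,-0.001,1],[7,0,-1.3,-0.002,0.013,-0.001,1],[7,0,-1.3,-0.002,0.013,-0.001,1],[7,0,-1.3,-0.002,0.013,-0.001,1],[7,0,-1.3,-0.002,0.013,-0.001,1],[7,0,-1.3,-0.002,0.013,-0.001,1],[7,0,-1.3,-0.002,0.013,-0.001,1],[7,0,-1.3,-0.002,0.013,-0.001,1],[7,0,-1.3,-0.002,0.013,-0.001,1],[7,0,-1.3,-0.002,0.013,-0.001,1],[7,0,-1.3,-0.002,0.013,-0.001,1],[7,0,-1.3,-0.002,0.013,-0.001,1]]'; python3 st.py;
```

```text
clock: 19.2
tcp_pos: [0.5449, -0.1854, 0.1293]
eef_rot: [-3.139, -0.103, 0.004]
contact_force: [-12.6, -0.2, 4.4]
grip_width: 0.0298
[ 0.54488636 -0.18541715  0.12933229] [-12.61069849  -0.17451242   4.35651091] [-0.29102058  3.26946438  0.07508686]
yaw 3.7473317802163257 [-0.00245621 -0.00112036 -0.99999636] grip 0.029766884727820787
uv 0.5313944541017986 -0.22113520284395258
```

Stable: push 12.6 N, lean 4.4 N. I'll hold with the same targets.

```bash
python3 -m inch '[[7.2,0,-1.2,-0.002,0.013,-0.001,1],[7.2,0,-1.2,-0.002,0.013,-0.001,1],[7.2,0,-1.2,-0.002,0.013,-0.001,1],[7.2,0,-1.2,-0.002,0.013,-0.001,1],[7.2,0,-1.2,-0.002,0.013,-0.001,1],[7.2,0,-1.2,-0.002,0.013,-0.001,1],[7.2,0,-1.2,-0.002,0.013,-0.001,1],[7.2,0,-1.2,-0.002,0.013,-0.001,1],[7.2,0,-1.2,-0.002,0.013,-0.001,1],[7.2,0,-1.2,-0.002,0.013,-0.001,1],[7.2,0,-1.2,-0.002,0.013,-0.001,1],[7.2,0,-1.2,-0.002,0.013,-0.001,1]]'; python3 st.py;
```

```text
clock: 20.2
tcp_pos: [0.5449, -0.1854, 0.1293]
eef_rot: [-3.139, -0.103, 0.005]
contact_force: [-13.7, -1.0, 4.5]
grip_width: 0.0299
[ 0.54486407 -0.18544195  0.12931089] [-13.67613352  -0.97196999   4.50370384] [-0.24769084  3.33275407  0.08432844]
yaw 3.7409583008854157 [-0.00289552 -0.00118144 -0.99999511] grip 0.029862052845404625
uv 0.5313705710678912 -0.22115846688952026
```

```bash
python3 -m inch '[[7.2,0,-1.2,-0.002,0.013,-0.001,1],[7.2,0,-1.2,-0.002,0.013,-0.001,1],[7.2,0,-1.2,-0.002,0.013,-0.001,1],[7.2,0,-1.2,-0.002,0.013,-0.001,1],[7.2,0,-1.2,-0.002,0.013,-0.001,1],[7.2,0,-1.2,-0.002,0.013,-0.001,1],[7.2,0,-1.2,-0.002,0.013,-0.001,1],[7.2,0,-1.2,-0.002,0.013,-0.001,1],[7.2,0,-1.2,-0.002,0.013,-0.001,1],[7.2,0,-1.2,-0.002,0.013,-0.001,1],[7.2,0,-1.2,-0.002,0.013,-0.001,1],[7.2,0,-1.2,-0.002,0.013,-0.001,1]]'; python3 st.py;
```

```text
clock: 21.2
tcp_pos: [0.5449, -0.1854, 0.1293]
eef_rot: [-3.139, -0.102, 0.005]
contact_force: [-13.5, -1.0, 6.3]
grip_width: 0.0298
[ 0.54487319 -0.18540958  0.12931925] [-13.46512745  -0.98683469   6.25900297] [-0.32691078  3.35772451  0.04506506]
yaw 3.7373852797021807 [-0.00328813 -0.00127887 -0.99999378] grip 0.02975123463357289
uv 0.5313818120577367 -0.22112677094660962
```

```bash
python3 -m inch '[[7.2,0,-1.2,-0.002,0.013,-0.001,1],[7.2,0,-1.2,-0.002,0.013,-0.001,1],[7.2,0,-1.2,-0.002,0.013,-0.001,1],[7.2,0,-1.2,-0.002,0.013,-0.001,1],[7.2,0,-1.2,-0.002,0.013,-0.001,1],[7.2,0,-1.2,-0.002,0.013,-0.001,1],[7.2,0,-1.2,-0.002,0.013,-0.001,1],[7.2,0,-1.2,-0.002,0.013,-0.001,1],[7.2,0,-1.2,-0.002,0.013,-0.001,1],[7.2,0,-1.2,-0.002,0.013,-0.001,1],[7.2,0,-1.2,-0.002,0.013,-0.001,1],[7.2,0,-1.2,-0.002,0.013,-0.001,1]]'; python3 st.py;python3 - <<'E'
from h import *
p,d=eyes.capture("top");np.savez("t7.npz",p=p,d=d)
p2,d2=eyes.capture("side");np.savez("s7.npz",p=p2,d=d2);cv2.imwrite("pics/side7.png",cv2.resize(p2[120:220,230:330],None,fx=6,fy=6,interpolation=cv2.INTER_CUBIC)[:,:,::-1])
cv2.imwrite("pics/top7.png",p[:,:,::-1])
for i in range(4):
    eyes.capture("top");print(readout.sense()["contact_force"])
E
python3 pl.py t7.npz s7.npz
```

```text
clock: 22.2
tcp_pos: [0.5448, -0.1854, 0.1293]
eef_rot: [-3.139, -0.102, 0.006]
contact_force: [-12.9, -0.5, 6.1]
grip_width: 0.0303
[ 0.54483863 -0.18542072  0.12929912] [-12.85576838  -0.53754404   6.10620308] [-0.28598827  3.35209921  0.03690433]
yaw 3.7326903160910057 [-0.0037211  -0.00132057 -0.9999922 ] grip 0.030255659289391806
uv 0.5313465961308583 -0.22113559279584977
[-14.63686907  -1.47340573   6.24606953]
[-13.55150142  -1.05469099   6.62277966]
[-13.75274496  -1.40770506   5.13783487]
[-14.649982    -0.84644539   5.31460009]
top lid slope u,v (rad), h: [0.0011 0.0005 0.1219] 1224
 rail med 0.12443250286856125
side lid slope u,v (rad), h: [ 0.001  -0.0024  0.1227] 1012
 rail med 0.12480377442152982
```

View pics/side7.png

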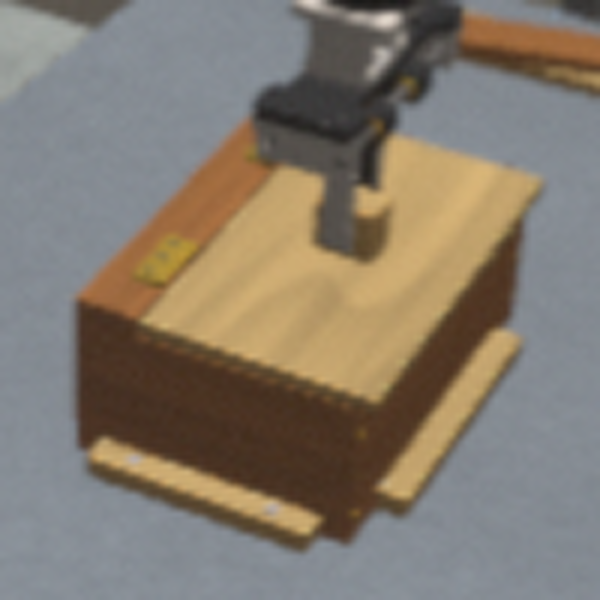

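View pics/top7.png

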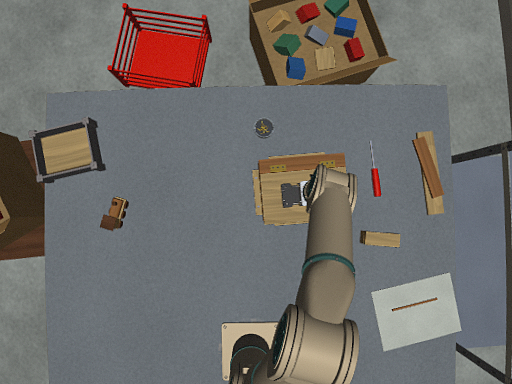

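Final views: the lid lies flat (slopes ~1 mrad) and tight along the rail seam, from side px (140,320) to (270,170). The engine, arch, tin and screwdriver are where they started. The twist moment at the wrist is near zero, so both ends bear on the rail. Pushing 13–14.6 N with about 5–6 N of lean, held for more than 5 s. I'll hand it in.

```bash
python3 -c "
from rig import bot,readout
print(readout.sense()['contact_force'],bot.sign_off())"
```

```text
the job is handed in; nothing more can be done
[-14.649982    -0.84644539   5.31460009] None
```

The lid is on the toy box, flat on the rim and tight against the hinge rail. I handed the job in at about 22.5 s, with the arm still gripping and pressing it.

- **Push:** the wrist read 12–14.6 N of level push for over 5 s, and 14.6 N at hand-in, with a downward lean of 4–8 N. Friction on the rim takes part of that, so I estimate about 7–12 N reaches the rail. I could not measure the rail force directly.
- **Level and seated:** the last camera check put the lid within about 1–2.4 mrad of level, which is about the noise of that measurement. Its height matches the rim.
- **Tight along the rail:** no gap shows along the part of the seam I can see; the arm hides some of the right end from the top camera. The twist at the wrist was almost zero (about 0.04 N m), so both ends should be bearing on the rail.
- **Small disagreements:** the tool's turn read about 0.1° less than the rail's. Partway through the pressing, the tool pitched about 13 mrad and the front edge may have lifted a few tenths of a mm. I corrected that before the final hold.
- **Other objects:** the toys, tin and screwdriver look unmoved in the last top picture.

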